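Uncouple the ball hitch on the bench and hold the tongue up at gauge height

TASK

Take the yellow height gauge out of its wooden block, stand it in the slot at the front of the ball mount with its blade pushed in to the shoulder, and let go of it. Then, while the blue coupler still sits on its ball, squeeze its red latch grip against the spring, fully towards the blue grip post, lift the coupler straight up off the ball, and finish while still holding it level above the ball, its lower rim higher than the top of the gauge. Do not disturb the other things on the bench.

Things in the scene. Friction and masses are not known exactly. Their poses are not given: they have to be found in the camera images.
- gauge_centre (a point): Centre of the height gauge's grip: yellow upright block 22 (x) x 36 (y) x 70 mm (z), about 0.11 kg; under it a flat steel blade 5 mm thick (x), 28 wide (y), 24 long points down. The point is half-way up the block, 35 mm above its shoulder (underside), 59 mm above the blade's end. Starts seated in the wooden block's slot, shoulder 40 mm above the bench. Either way round is right.
- block_slot (a point): Centre of the slot mouth on the top face, 40 mm above the bench, of the light wooden block (70 x 70 x 40 mm, fixed) that holds the gauge at the start. Its slot is 8 mm (x) by 33 mm (y).
- mount_slot (a point): Mouth centre of the ball mount's gauge slot: 8 mm (x) by 33 mm (y), 26 deep, 3 mm lead-in chamfer, in the top (58 mm above the bench) of an aluminium boss 52 (x) x 60 (y) mm. The dark mount on its plywood board is fixed; the axes are the mount's: +x from slot to ball and on along the tongue, z up. When the gauge is seated its shoulder is at this height, its top 128 mm above the bench.
- ball_top (a point): Top of the steel ball of the mount, 98 mm above the bench and 90 mm from the slot along the mount's +x. The ball is 48 mm in diameter with a flat shoulder 62 mm above the bench, under which the latch catches. Beyond it, 112 mm along +x, the 40 mm wide tongue lies between two upright cheeks (2 mm play each side, tops 98 mm above the bench).
- coupler_rim (a point): Centre of the open lower rim of the blue coupler's socket (69 x 69 x 52 mm), on the ball's axis and 54 mm above the bench while coupled; 2.5 mm play round the ball. The tongue stub runs along its +x to 138 mm from here. About 0.5 kg with latch. Coupled, its axes are the mount's (x along the tongue, z up). To clear the ball it must rise at least 44 mm.
- grip_centre (a point): Where the coupler is squeezed and lifted: 26 mm along its +x from the socket's axis, 86 mm above the rim (140 above the bench while coupled), near its centre of mass in plan; midway between the grips when squeezed. Outer face of the blue fixed post: y = +20 mm from here, 44 long in x. Both grips stand 110 to 164 mm above the bench; the socket's top is at 106.
- latch_grip (a point): Centre of the outer face of the red latch grip, 72 mm long (x), 54 mm high, moving with the latch. In the coupler's frame it is at y = -34 mm latched, -20 mm fully squeezed, so the width over red grip and blue post is 54 mm latched, 40 mm squeezed.
- latch (a joint): Travel of the latch slide, m: 0 latched (spring home, catch under the ball's shoulder), 0.014 fully squeezed (free of the ball). It moves along the coupler's +y; the spring pushes back with about 4 N at the start and 8 N fully squeezed. It springs home when let go.
- oil_can: Blue oil can with a thin spout, 72 x 85 x 186 mm, bystander; origin at the centre of its underside.
- tin_box: Flat blue and white tin, 57 x 87 x 23 mm, bystander; origin at the centre of its underside.
- former_h: Turned wooden former, 66 mm across, 60 mm high, bystander; origin at the centre of its underside.
Mind the look-alikes: they are no part of the job. There is more than one size of the part that bears gauge_centre; the job needs the middle-sized.

How it is judged:
By the outcome, as a careful person would: the job done as asked, in the order asked, and still so for the second after the job is handed in, while the arm keeps its last pose, push and grip.
It also fails if it takes over 48 s, if anything falls off the work surface, if the arm or the gripper's body presses on something with over 40 N, if the wrist force passes 120 N, or if a joint passes its speed limit or range.

ROBOT

A 6-joint arm with a two-finger parallel gripper is mounted at the origin on a cart in front of the work surface, level with it; the furniture and walls round the work are solid. World frame = base frame: x ahead of the robot, y to its left, z up, the work surface at z = 0. Lengths are in mm, angles in rad, forces in N, time in s.
With the tool pointing down it reaches from about 300 to 775 mm from the base axis. Payload 14.6 kg.
Tool frame: the origin (TCP) lies between the finger pads; the fingertips stand 19 mm ahead of it and the grasp point (between the pads) is the TCP (manip.tcp_to_tips is the distance from the TCP to the fingertips, in mm); x points along the fingers, z is the direction in which the jaws open and shut, and the axes are right-handed (so a half turn about x gives the same grasp; the last joint's range is limited). The gripper opens to 94 mm and grips with 3 to 60 N. Pads are 16 mm wide; open, the fingers measure 119 mm over their backs; the gripper's body (75 mm by 177 mm) begins 78 mm behind the grasp point.
Start: joints at [-1.315, 0.3, 1.521, -0, 1.321, -0.067], TCP at [174.466, -521.585, 224.446] pointing down, gripper open.
Joint ranges: [-3.03, 3.03], [-0.79, 2.21], [0.23, 2.52], [-1.04, 4.18], [0, 3.07], [-2.55, 2.55]. Speed limits (rad/s): [2.22, 2.22, 2.57, 3.14, 3.14, 3.14].

INTERFACE

Orientations are given as [roll, pitch, yaw] about the fixed x, y, z axes, in that order (R = Rz(yaw) Ry(pitch) Rx(roll)).
In Python, from cell import manip gives the robot as it stands.
- The arm moves only by the tool jog_arm, never from a script. Its argument "moves" is a list that holds one entry, the list of rows, each a list of 6 numbers: the shift along the world's x, y, z in mm, then the turn, a rotation vector about the world's x, y, z in degrees. In form: [[[dx, dy, dz, wx, wy, wz], ...]]. A call has 1 to 5 rows; each row shifts and turns the pose as measured when the row begins; what a row does not reach is not made up. A row lasts 1/10 s, in which the tool goes at most 50 mm and 8.59 degrees, less where a joint would pass 70% of its speed; a pose out of reach is approached as far as the arm can. A call is refused whole if a number of a shift passes 50 or a number of a turn 8.59, either way. A call with a gripper value outside its range is refused whole. "gripper" is the opening, from -1 (shut) to 1 (fully open), set as the call begins (left out, the last holds). The fingers move at their own pace and stop on an object; "squeeze" is the grip in N (left out, the last holds). Time passes only in rows, so rows that do not move let the fingers close. It gives the time, the measured TCP pose, the force and the opening at its end, in the units of the state.
- manip.read_state(): the state, without advancing time (a new reading comes with each control period).
- manip.camera(name): name is "side" or "top"; returns (picture, depth): 384x512x3 uint8, blue, green, red; 384x512 float32, mm along the optical axis (not along the pixel's ray), 0 where there is no reading.
- manip.camera_params(name): a dict with "fx", "fy", "cx", "cy" (pixels), "dist" ([k1, k2, p1, p2, k3] as OpenCV has them; the pictures are not rectified), "rvec" (rotation vector, rad) and "tvec" (3), from world to camera coordinates, as OpenCV has them. Camera axes: x right, y down, z forward; pixel columns grow to the right and rows downward; lengths in mm; the calibration is good to about 2 mm. A picture is of the moment at which its call begins. camera_params takes no time and is no camera call.
- manip.sign_off(): hands the job in, once; it reports no verdict.
The state is a dict: "clock": time; "joints": joint angles; "qd": joint speeds; "effort": joint torques, N m; "eef_pos": TCP position; "eef_rot": TCP orientation; "wrist_force": force on the tool from outside, world axes, zero at the start; "moment": the same for the moment, N m; "finger_gap": finger opening in mm.
Only numpy, scipy, OpenCV 4.12 (cv2) and the standard library are available. Lean on these libraries where they do the work, as an engineer would, in place of code of your own. Each camera call takes 0.05 s, during which the arm holds its last target. There are 200 camera calls.

## Working session

There is one attempt and no reset: what is moved stays moved. The work goes in short steps, Python scripts to look and compute and a tool call to move; the robot and the scene stay as the last step left them, time stands still between calls to the robot, and variables do not carry over. Pictures are saved under pics/ and viewed, about 8 in all and at most 12, crops included, and the job is handed in when it is done.

Besides the shell and the picture viewer there is one more tool, called after ">>>" as a command line: name --argument value ..., lists and objects as JSON in quotes. jog_arm: Moves the arm, as the interface text tells. Its arguments: {"type":"object","properties":{"moves":{"type":"array","items":{"type":"array","items":{"type":"array","items":{"type":"number"}}}},"gripper":{"type":"number"},"squeeze":{"type":"number"}},"required":["moves"]}

```bash
mkdir -p pics; ls; cat > h.py <<'E'
import numpy as np, cv2
from cell import manip
def cam(n):
    im,d=manip.camera(n); np.savez(f'{n}.npz',im=im,d=d); return im,d
def P(n):
    p=manip.camera_params(n); K=np.array([[p['fx'],0,p['cx']],[0,p['fy'],p['cy']],[0,0,1.]])
    R=cv2.Rodrigues(np.array(p['rvec'],float))[0]; return K,np.array(p['dist'],float),R,np.array(p['tvec'],float).ravel()
def ray(n,uv):
    K,D,R,t=P(n); q=cv2.undistortPoints(np.array(uv,float).reshape(-1,1,2),K,D)[:,0]
    return -R.T@t,(np.c_[q,np.ones(len(q))])@R
def onz(n,uv,z):
    c,d=ray(n,uv); return c+d*((z-c[2])/d[:,2])[:,None]
def cloud(n):
    f=np.load(f'{n}.npz'); im,d=f['im'],f['d']; v,u=np.indices(d.shape)
    c,r=ray(n,np.c_[u.ravel(),v.ravel()]); X=c+r*d.ravel()[:,None]; X[d.ravel()==0]=np.nan
    return im,X.reshape(*d.shape,3)
E
python3 - <<'E'
from h import *
for n in('side','top'):
    im,d=cam(n); cv2.imwrite(f'pics/{n}0.png',im); print(n,-P(n)[2].T@P(n)[3],P(n)[2][2])
print(manip.read_state())
E
```

```text
pics
side [  236.62926331 -1183.34264701   470.12887676] [ 0.34805391  0.86995954 -0.34932631]
top [ 375.02888252 -301.44987916 1547.40517704] [ 0.13621102 -0.0050025  -0.99066722]
{'clock': 0.1, 'joints': array([-1.31461066e+00,  3.00452717e-01,  1.52149849e+00, -3.14524765e-06,
        1.32073503e+00, -6.66271919e-02]), 'qd': array([ 1.81404961e-03, -4.45787871e-05, -6.24008478e-04, -4.29930243e-04,
        3.44255217e-04, -5.83983107e-04]), 'effort': array([ 1.63086112e-03, -5.32647514e+01, -3.53283727e+01,  7.09871692e-02,
        2.35209282e-02, -6.51828577e-05]), 'eef_pos': array([ 174.40667621, -521.38637146,  223.93135029]), 'eef_rot': array([3.07775131, 1.56970274, 1.82976862]), 'wrist_force': array([ 0.50752436, -0.35400012, -1.18808889]), 'moment': array([-0.00154189,  0.04454141, -0.02764326]), 'finger_gap': 94.2902839797161}
```

View pics/side0.png

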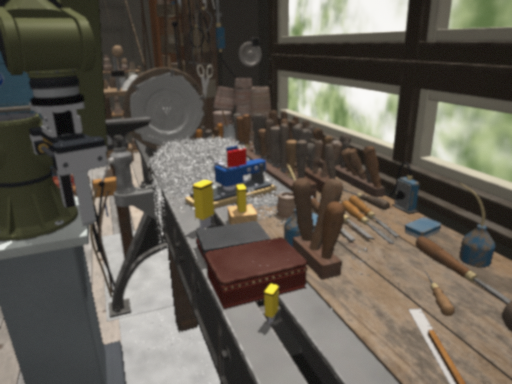

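View pics/top0.png

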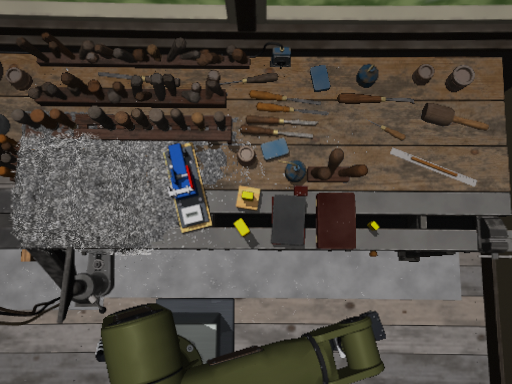

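Yellow candidates: top (247,195), which is (240,200) in side, standing in the light block; top (242,228), side (203,200), taller and nearer; top (375,225), side (271,300), small. The one in the wooden block should be the middle-sized one. I'll confirm this in an enlarged crop and measure it.

```bash
python3 - <<'E'
from h import *
s=np.load('side.npz')['im'];t=np.load('top.npz')['im']
a=cv2.resize(s[130:250,170:290],(400,400),interpolation=cv2.INTER_CUBIC)
b=cv2.resize(t[135:245,155:265],(400,400),interpolation=cv2.INTER_CUBIC)
cv2.imwrite('pics/crop1.png',np.hstack([a,b]))
for n in('side','top'):
    im,X=cloud(n); h=cv2.cvtColor(im,cv2.COLOR_BGR2HSV)
    for c,lo,hi in(('yel',(22,170,90),(35,255,255)),('red',(172,150,70),(180,255,255)),('red0',(0,190,110),(6,255,255)),('blue',(108,150,60),(122,255,255))):
        m=cv2.inRange(h,lo,hi); k,l,st,ce=cv2.connectedComponentsWithStats(m)
        for i in range(1,k):
            if st[i,4]<25: continue
            x=X[l==i]; print(n,c,st[i],ce[i].round(1),'lo',np.nanpercentile(x,3,0).round(),'hi',np.nanpercentile(x,97,0).round())
E
```

```text
side yel [194 182  19  37 557] [203.1 199.7] lo [ 431. -267.   44.] hi [ 476. -246.  131.]
side yel [237 185   8  27 182] [241.  197.1] lo [ 545. -278.   49.] hi [ 560. -252.  112.]
side yel [264 283  14  33 373] [270.8 298.4] lo [ 454. -677.   25.] hi [ 491. -601.   71.]
side blue [216 160  48  25 407] [234.1 172.5] lo [550. -98.  62.] hi [698. -37. 107.]
top yel [242 191  12   8  78] [247.1 194.7] lo [ 544. -274.   97.] hi [ 565. -242.  115.]
top yel [234 218  16  18 167] [241.5 226.7] lo [ 431. -263. -150.] hi [ 486. -222.  135.]
top yel [371 221   8   9  46] [374.3 224.9] lo [ 454. -722. -154.] hi [ 489. -653.   73.]
top red0 [186 165   7  22  39] [188.8 174.8] lo [574. -93. 153.] hi [636. -73. 167.]
top blue [169 144  21  45 532] [177.6 165.5] lo [580. -66.  97.] hi [712. -11. 161.]
top blue [176 190  20   9  64] [185.6 194.1] lo [546. -95. 100.] hi [566. -39. 113.]
```

View pics/crop1.png

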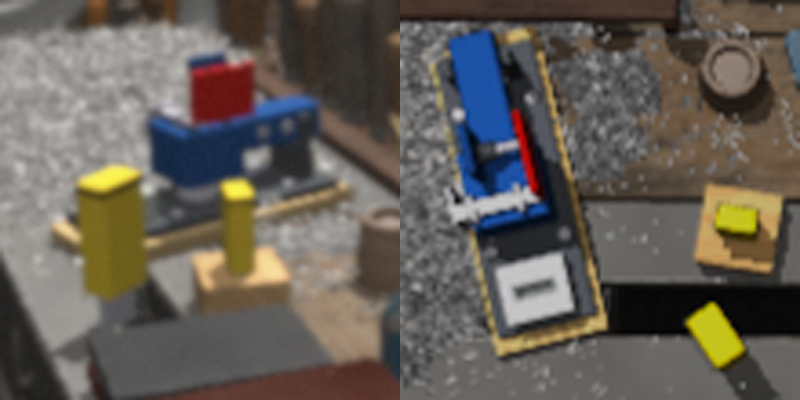

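The crop shows the gauge in the block (side (240,197), top z≈110) is smaller than the tall one (top z≈133) and larger than the small one (top z≈72), so it is the middle-sized. The boss slot is at about top (192,214), and the red grip is at about (189,175). Next I measure poses.

```bash
python3 - <<'E'
from h import *
from scipy.spatial.transform import Rotation as Ro
im,X=cloud('top'); h=cv2.cvtColor(im,cv2.COLOR_BGR2HSV)
def rect(m,z,box,nm):
    k=np.zeros_like(m); x0,y0,x1,y1=box; k[y0:y1,x0:x1]=m[y0:y1,x0:x1]
    v,u=np.nonzero(k); w=onz('top',np.c_[u,v],z)[:,:2]
    r=cv2.minAreaRect(w.astype(np.float32)); print(nm,len(u),'mean',w.mean(0).round(1),'rect',np.round(r[0],1),np.round(r[1],1),round(r[2],1))
    return w
rect(cv2.inRange(h,(22,150,90),(35,255,255)),110,(236,186,260,204),'gauge')
wh=cv2.inRange(h,(0,0,125),(180,60,255)); rect(wh,58,(178,200,208,228),'boss')
dk=cv2.inRange(h,(0,0,0),(180,255,110)); rect(dk,58,(186,210,198,219),'slot')
rect(cv2.inRange(h,(8,60,120),(22,255,255)),40,(233,183,264,213),'block')
rect(cv2.inRange(h,(0,190,100),(6,255,255))|cv2.inRange(h,(172,150,70),(180,255,255)),164,(180,160,198,192),'red')
print(h[200:228:2,178:208:3,2])
print('white bar z',X[188:195,172:192,2].round()[::2,::3])
s=manip.read_state(); R=Ro.from_euler('xyz',s['eef_rot']).as_matrix(); print(R.round(3))
# side: gauge top-face / gauge lateral bearing
E
```

```text
gauge 84 mean [ 554.7 -258.2] rect [ 555.  -258.1] [22.  37.4] 0.4
boss 291 mean [497.1 -79.1] rect [497.1 -78.9] [52.6 61.1] 14.6
slot 21 mean [498.4 -78.7] rect [498.3 -79.3] [ 7.2 30.2] 19.0
block 272 mean [ 556.9 -253.7] rect [ 556.9 -260.8] [77.8 76.5] 81.4
red 53 mean [604.  -83.7] rect [603.1 -83.7] [69.9  7.1] 13.9
[[ 31  36  38  42  42  42  41  90  41 104]
 [ 47  45  43  41  41  42  42  43  53  83]
 [101  91  42  42  42  41 105 113  92  64]
 [ 84  66  42  84 135 176 196 166  90  64]
 [ 87 117 172 196 196 197 197 179  62  80]
 [ 89 151 197 197 197 197 188 196  62  83]
 [109 122 196 193 170 126 106 196  51  91]
 [161 103 196  96  87  99 133 197  37  90]
 [136  86 196 112 151 179 193 196  95  90]
 [137  87 196 186 196 196 196 197 147  90]
 [128  90 191 196 197 196 196 162 102  92]
 [ 72  84 163 196 175 139  55  41  39  80]
 [ 41 103 122  82  40  39  57  76 106 130]
 [ 96 139  76  41  84 104 110 154 195 152]]
white bar z [[ 59. 114. 105. 118. 110. 116. 115.]
 [114. 116. 110. 113. 116. 121. 119.]
 [119. 118. 109. 117. 104. 102. 104.]
 [117. 123. 116. 108. 101. 106. 108.]]
[[-0.     0.948  0.317]
 [ 0.001  0.317 -0.948]
 [-1.     0.    -0.001]]
```

```bash
python3 - <<'E'
from h import *
im=np.load('top.npz')['im']; F=8
def up(box):
    x0,y0,x1,y1=box; c=cv2.resize(im[y0:y1,x0:x1],None,fx=F,fy=F,interpolation=cv2.INTER_CUBIC); return cv2.cvtColor(c,cv2.COLOR_BGR2HSV)
def rect(box,rng,z,nm):
    h=up(box); m=sum(cv2.inRange(h,*r) for r in rng)
    k,l,st,_=cv2.connectedComponentsWithStats(m); i=1+st[1:,4].argmax(); v,u=np.nonzero(l==i)
    w=onz('top',np.c_[(u+.5)/F-.5+box[0],(v+.5)/F-.5+box[1]],z)[:,:2]
    r=cv2.minAreaRect(w.astype(np.float32)); C=np.cov(w.T); e=np.linalg.eigh(C)[1][:,1]
    print(nm,'mean',w.mean(0).round(1),'rect',np.round(r[0],1),np.round(r[1],1),round(r[2],1),'pca',round(np.degrees(np.arctan2(e[1],e[0])),1)); return l==i
rect((236,186,260,204),[((24,150,120),(35,255,255))],110,'gauge')
rect((230,180,268,216),[((8,50,100),(35,255,255))],40,'block')
rect((178,200,208,228),[((0,0,130),(180,50,255))],58,'boss')
rect((183,208,200,221),[((0,0,0),(180,255,140))],58,'slot')
rect((160,140,200,200),[((105,120,40),(125,255,255))],106,'blue@106')
rect((180,160,198,192),[((0,150,80),(8,255,255)),((172,150,70),(180,255,255))],164,'red')
c=cv2.resize(im[138:202,160:208],None,fx=9,fy=9,interpolation=cv2.INTER_CUBIC); cv2.imwrite('pics/coup.png',c)
E
```

```text
gauge mean [ 554.9 -258. ] rect [ 554.8 -258. ] [36.5 23.4] 82.0 pca 82.1
block mean [ 568.  -264.7] rect [ 565.2 -270.2] [103.9 100.7] 87.9 pca 139.4
boss mean [497.2 -78.8] rect [497.2 -78.9] [53.6 61.4] 14.5 pca 105.5
slot mean [497.7 -78.5] rect [497.2 -79.1] [11.6 36.3] 14.1 pca 104.9
blue@106 mean [645.1 -38.4] rect [645.2 -35.5] [144.4  54.1] 12.7 pca -170.5
red mean [604.5 -83.8] rect [603.  -84.2] [73.4  8.6] 15.3 pca -164.8
```

View pics/coup.png

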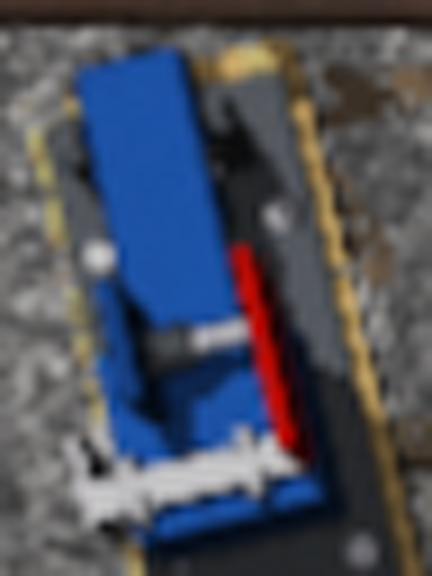

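The picture shows the blue post at crop ≈(118,350), the red grip from (240,250) to (295,455), the latch rod at (200,340), the chrome bar at (185,480) and the tongue at the upper left. I'll check the post's position and the heights, and whether the side view agrees.

```bash
python3 - <<'E'
from h import *
y=np.radians(14.5); ex=np.array([np.cos(y),np.sin(y)]); ey=np.array([-ex[1],ex[0]]); S=np.array([497.4,-79])
f=lambda w:np.round(np.c_[(w[:,:2]-S)@ex,(w[:,:2]-S)@ey],1)
px=lambda a:np.array(a)/9.+[160,138]
print('red ends@164',f(onz('top',px([(240,250),(295,455)]),164)))
print('post ends@164',f(onz('top',px([(95,275),(145,410)]),164)))
im,X=cloud('top'); Q=X.reshape(-1,3)
g=f(Q); ok=np.isfinite(Q[:,2])
print('median height, rows x\' 40..240 step 12, cols y\' -60..60 step 10')
for a in range(40,250,12):
    print(a,[int(np.median(z)) if len(z:=Q[ok&(abs(g[:,0]-a)<6)&(abs(g[:,1]-b)<5),2]) else -1 for b in range(-60,61,10)])
h=cv2.cvtColor(np.load('side.npz')['im'],cv2.COLOR_BGR2HSV); s,Xs=cloud('side')
m=(cv2.inRange(h,(0,150,60),(8,255,255))|cv2.inRange(h,(172,150,60),(180,255,255)))>0; m[:,:210]=0;m[:,260:]=0;m[:140]=0;m[180:]=0
w=Xs[m]; gg=f(w); print('side red n',m.sum(),'x',np.nanpercentile(gg[:,0],[3,50,97]),'y',np.nanpercentile(gg[:,1],[10,50,90]),'z',np.nanpercentile(w[:,2],[3,97]))
E
```

```text
red ends@164 [[133.3 -31.9]
 [ 61.1 -34.1]]
post ends@164 [[136.7  17. ]
 [ 88.   10.9]]
median height, rows x' 40..240 step 12, cols y' -60..60 step 10
40 [-1, 14, 30, 28, 29, 27, 28, 26, 27, 31, 28, 15, 2]
52 [0, 13, 30, 57, 69, 62, 60, 56, 65, 45, 28, 13, 11]
64 [-1, 20, 31, 106, 105, 112, 105, 108, 112, 119, 97, 15, 6]
76 [-4, 16, 64, 159, 112, 115, 115, 114, 113, 117, 117, 111, 9]
88 [-2, 16, 62, 161, 105, 108, 104, 104, 105, 107, 106, 110, 20]
100 [3, 16, 56, 158, 103, 105, 103, 130, 119, 105, 61, -1, 13]
112 [2, 16, 70, 160, 113, 107, 129, 135, 159, 104, 54, 31, 14]
124 [5, 17, 36, 161, 108, 106, 131, 145, 162, 102, -1, 14, 17]
136 [11, 18, 31, 29, 99, 102, 102, 109, 162, -1, 33, 22, 21]
148 [0, 23, 28, 29, 102, 103, 102, 103, 101, -1, 28, 16, 11]
160 [0, 16, 27, 29, 100, 103, 102, 102, 102, 37, 28, 16, 18]
172 [1, 15, 28, 31, 85, 104, 103, 102, 102, 32, 27, 19, 19]
184 [1, 17, 29, 29, 91, 102, 103, 103, 104, 28, 29, 18, 18]
196 [0, 17, 28, 58, 84, 102, 103, 105, 92, 72, 28, 21, 18]
208 [0, 15, 27, 78, 99, 104, 101, 101, 101, 94, 29, 22, 19]
220 [0, 13, 27, 31, 100, 103, 104, 101, 100, -1, 30, 17, 19]
232 [1, 17, 15, 22, 15, 97, 97, 100, 102, 24, 26, 23, 17]
244 [52, 52, 47, 20, 17, 32, -1, -1, -1, 18, 16, 14, 17]
side red n 265 x [ 71.192 100.3   131.208] y [-36.66 -33.8  -31.3 ] z [118.69357872 163.45969917]
```

>>> jog_arm --moves '[[[36, 25, 4, 0, 0, -5], [38, 26, 4, 0, 0, -5], [38, 26, 4, 0, 0, -5], [38, 26, 0, 0, 0, -5], [38, 26, 0, 0, 0, -5]]]' --gripper 0.3 --squeeze 40

```text
clock: 0.6
eef_pos: [363.7, -389.3, 234.5]
eef_rot: [-2.823, 1.566, 1.753]
wrist_force: [0.9, -1.2, -0.4]
finger_gap: 61.5
```

>>> jog_arm --moves '[[[38, 26, 0, 0, 0, 0], [38, 26, 0, 0, 0, 0], [38, 26, 0, 0, 0, 0], [38, 26, 0, 0, 0, 0], [38, 26, 0, 0, 0, 0]]]'

```text
clock: 1.1
eef_pos: [560.3, -251.9, 233.5]
eef_rot: [-2.568, 1.565, 2.003]
wrist_force: [0.1, -0.9, 0.1]
finger_gap: 61.1
```

>>> jog_arm --moves '[[[-5.4, -6, -20, -0.3, -0.14, 0], [0, 0, -40, 0, 0, 0], [0, 0, -30, 0, 0, 0], [0, 0, 0, 0, 0, 0]]]'

```text
clock: 1.5
eef_pos: [558.8, -252.3, 139.2]
eef_rot: [-2.476, 1.57, 2.104]
wrist_force: [0.0, -0.3, 0.9]
finger_gap: 61.1
```

```bash
python3 - <<'E'
from h import *
a,_=cam('side');b,_=cam('top')
a=cv2.resize(a[130:250,180:300],(400,400),interpolation=cv2.INTER_CUBIC)
b=cv2.resize(b[150:250,190:290],(400,400),interpolation=cv2.INTER_CUBIC)
cv2.imwrite('pics/crop2.png',np.hstack([a,b])); s=manip.read_state(); print(s['eef_pos'],s['eef_rot'])
E
```

```text
[ 560.27217016 -253.30332613  143.56746259] [ 1.3215897   1.56554688 -0.38196258]
```

View pics/crop2.png

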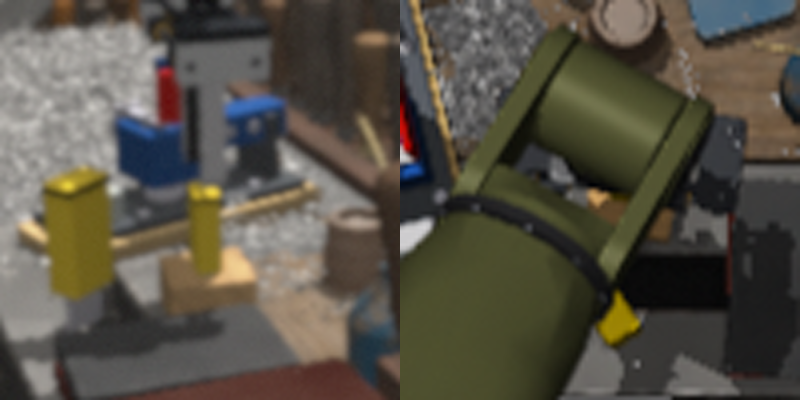

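The picture shows the gripper above the block gauge, with the gauge at left-crop (205,230) and the finger just behind it. The side view fits the approach. I'll correct the lateral offset and descend.

>>> jog_arm --moves '[[[-5.4, -4.7, 0, 0, 0, 0], [0, 0, 0, 0, 0, 0], [0, 0, 0, 0, 0, 0]]]'

```text
clock: 1.9
eef_pos: [555.6, -259.7, 148.5]
eef_rot: [1.257, 1.559, -0.447]
wrist_force: [0.2, -0.3, -0.2]
finger_gap: 61.4
```

>>> jog_arm --moves '[[[0, 2, 0, 0, 0, 0]]]'

```text
clock: 2.0
eef_pos: [555.8, -258.0, 149.5]
eef_rot: [1.25, 1.558, -0.454]
wrist_force: [-0.2, 0.5, 0.3]
finger_gap: 61.0
```

```bash
python3 - <<'E'
from h import *
for i in range(3):
    s=manip.read_state(); print(s['clock'],s['eef_pos'].round(1),s['eef_rot'].round(3),s['qd'].round(3)); manip.camera('top')
E
```

```text
2.0 [ 555.8 -258.   149.5] [ 1.25   1.558 -0.454] [ 0.032 -0.031  0.025  0.001 -0.005  0.033]
2.05 [ 555.8 -257.6  149.4] [ 1.255  1.558 -0.449] [ 0.002  0.008  0.001  0.001 -0.001 -0.005]
2.1 [ 555.8 -257.6  149.1] [ 1.257  1.558 -0.447] [ 0.002  0.01   0.003  0.     0.    -0.004]
```

>>> jog_arm --moves '[[[-0.5, 0, -25, 0.3, 0.6, 0], [0, 0, -25, 0, 0.1, 0], [0, 0, -13, 0, 0.1, 0], [0, 0, 0, 0, 0, 0]]]'

```text
clock: 2.55
eef_pos: [555.7, -257.4, 85.0]
eef_rot: [-1.003, 1.569, -2.707]
wrist_force: [0.3, 0.1, 0.5]
finger_gap: 61.0
```

>>> jog_arm --moves '[[[0, 0, 0, 0, 0, 0], [0, 0, -1, 0, 0, 0], [0, 0, -1, 0, 0, 0], [0, 0, -1, 0, 0, 0]]]' --gripper -1 --squeeze 40

```text
clock: 2.95
eef_pos: [556.9, -257.9, 85.1]
eef_rot: [0.723, 1.568, -0.981]
wrist_force: [-3.3, 0.9, 4.9]
finger_gap: 35.6
```

>>> jog_arm --moves '[[[0, 0, 15, 0, 0, 0], [0, 0, 20, 0, 0, 0], [0, 0, 25, 0, 0, 0], [0, 0, 25, 0, 0, 0], [0, 0, 0, 0, 0, 0]]]'

```text
clock: 3.45
eef_pos: [556.7, -257.8, 177.8]
eef_rot: [0.908, 1.566, -0.796]
wrist_force: [-0.4, -0.1, -0.9]
finger_gap: 35.9
```

>>> jog_arm --moves '[[[-11, 30, 0, 0, 0, 4.4], [-11.5, 35, 0, 0, 0, 4.4], [-11.5, 35, 0, 0, 0, 4.4], [-11.5, 35, 0, 0, 0, 4.4], [-11, 30, 0, 0, 0, 4.4]]]'

```text
clock: 3.95
eef_pos: [497.1, -90.5, 177.1]
eef_rot: [0.923, 1.565, -0.388]
wrist_force: [1.3, 0.2, -1.6]
finger_gap: 36.0
```

>>> jog_arm --moves '[[[0, 0, 0, 0, 0, 0]]]'

```text
clock: 4.05
eef_pos: [496.0, -87.8, 177.1]
eef_rot: [0.973, 1.566, -0.333]
wrist_force: [-0.2, -0.4, -0.8]
finger_gap: 35.6
```

>>> jog_arm --moves '[[[3, 9.5, -15, 0, 0, -0.7], [0, 0, -12, 0, 0, 0], [0, 0, 0, 0, 0, 0]]]'

```text
clock: 4.35
eef_pos: [499.0, -78.6, 149.2]
eef_rot: [0.923, 1.565, -0.396]
wrist_force: [-0.0, -0.4, -0.6]
finger_gap: 35.8
```

```bash
python3 - <<'E'
from h import *
a,_=cam('side');im,X=cloud('side')
c=cv2.resize(a[130:250,160:280],(590,590),interpolation=cv2.INTER_CUBIC); cv2.imwrite('pics/crop3.png',c)
s=manip.read_state(); print(s['eef_pos'],s['eef_rot'])
h=cv2.cvtColor(a,cv2.COLOR_BGR2HSV); m=cv2.inRange(h,(22,150,50),(35,255,255)); k,l,st,ce=cv2.connectedComponentsWithStats(m)
for i in range(1,k):
    if st[i,4]>20: print(st[i],ce[i],np.nanmedian(X[l==i],0))
E
```

```text
[499.34047862 -78.69059646 149.96205082] [ 0.95819235  1.56393515 -0.36102641]
[198 148  10  25 109] [201.04587156 161.63302752] [490.82750553 -86.7591422  137.1976655 ]
[193 180  21  39 634] [203.02839117 199.23501577] [ 449.60994742 -256.59952465   88.49868329]
[264 283  15  34 408] [270.93872549 298.54656863] [ 463.58602677 -670.1293039    50.90960677]
```

View pics/crop3.png

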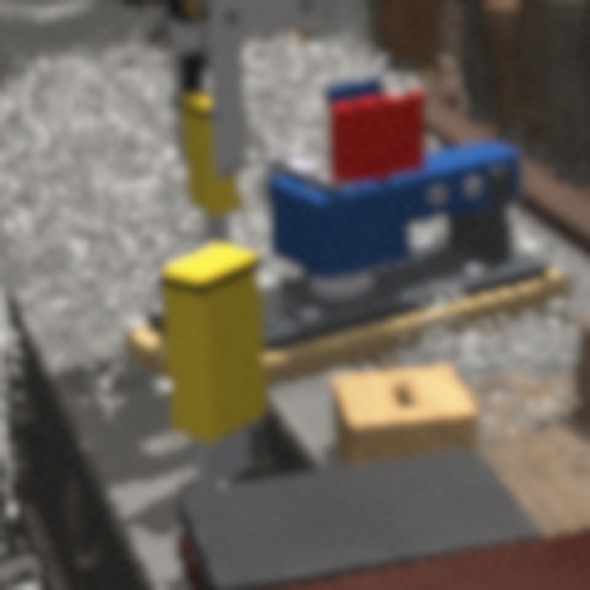

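Only the front upright gauge occludes the boss here. The held gauge's shoulder shows at crop (190–240, 208), upright. I'll check its in-jaw x-offset by projecting the expected corners.

```bash
python3 - <<'E'
from h import *
K,D,R,t=P('side'); y=np.radians(14.2); ex=np.array([np.cos(y),np.sin(y),0]); ey=np.array([-ex[1],ex[0],0])
for o in(-4,-2,0,2):
  c=np.array([499.2,-78.7,104.8])+o*ex
  p=np.array([c+a*ex*11+b*ey*18 for a in(-1,1) for b in(-1,1)]+[c+a*ex*2.5+b*ey*14-np.array([0,0,20]) for a in(-1,1) for b in(-1,1)])
  q=cv2.projectPoints(p,cv2.Rodrigues(R)[0],t,K,D)[0][:,0]; print(o,'block u',q[:4,0].min().round(1),q[:4,0].max().round(1),'v',q[:4,1].round(1),'blade u',q[4:,0].min().round(1),q[4:,0].max().round(1))
im=np.load('side.npz')['im']; hs=cv2.cvtColor(im,cv2.COLOR_BGR2HSV)
for v in range(160,180,1): print(v,'S',hs[v,194:214,1],'V',hs[v,194:214,2])
E
```

```text
-4 block u 196.3 208.4 v [174.4 171.5 173.  170.2] blade u 199.8 205.6
-2 block u 196.9 208.9 v [174.3 171.4 172.9 170. ] blade u 200.4 206.2
0 block u 197.5 209.5 v [174.2 171.3 172.8 169.9] blade u 201.0 206.8
2 block u 198.0 210.1 v [174.  171.1 172.6 169.8] blade u 201.5 207.4
160 S [  9   9  23  75 146 182 191 186 144  85  28   8   3   3   5   7  10   9
  11   9] V [188 168 131 109 110 112 112 111 113 108 101 100  98  99 101 112 133 143
 138 135]
161 S [  9  10  17  60 134 190 192 183 148  87  32   3   5   5   3   4   9  10
  12   9] V [195 176 138 114 110 110 113 113 112 108 103  98 101 100 102 114 141 157
 147 142]
162 S [ 10   9  18  48 120 172 188 181 152  92  33   8   0   5   3   5  10  12
  11   9] V [180 165 142 122 113 111 111 113 111 108 101 100  97  97  99 112 133 150
 145 139]
163 S [ 11  11  14  37  96 167 188 185 157  96  35  10   3   0   8   7  10  11
   9   9] V [167 160 151 138 120 113 111 113 112 109 101  98  95  94 100 112 130 145
 149 141]
164 S [ 11  10  14  31  85 157 191 185 161 104  41  19  25  24  16  12  10  10
   8   5] V [164 172 170 154 129 115 111 11
[... 1856 characters left out ...]
1 168 156 145 128 104  92  94 105 132 161 167 161 165 177
 182 175]
176 S [ 9  9  7 11 10 12 11  8  5  8  5  2  6  9  9 11  9 12 12  8] V [147 141 151 164 159 152 142 123 103  92  93 105 133 164 175 167 163 170
 175 170]
177 S [10 11  9  9 11 11 10  9  3  5  5  7  9 11 10  9 11 10  9  6] V [152 142 138 142 143 139 132 119 102  95  93 106 136 168 181 173 159 159
 165 162]
178 S [11 12 11 11 11 11 12 17 26 48 62 53 34 22 16 13 12 10 11  3] V [163 152 142 138 137 134 127 122 120 123 123 126 143 166 180 178 164 161
 162 153]
179 S [  9  13   9  12  10  14  27  50  77 108 130 128 107  79  52  31  21  19
  13   6] V [164 155 148 147 147 143 143 154 172 185 189 188 186 188 186 180 170 165
 161 160]
```

The offset in the jaws is about −2 mm in x, so the TCP target is (499.1, −78.5), which is where the TCP already stands. I'll straighten the tilt and descend.

>>> jog_arm --moves '[[[0, 0, -12, 0.14, 0.37, 0], [0, 0, -10, 0, 0, 0], [0, 0, -6, 0, 0, 0], [0, 0, -5, 0, 0, 0]]]'

```text
clock: 4.8
eef_pos: [499.8, -80.5, 115.1]
eef_rot: [0.962, 1.57, -0.359]
wrist_force: [-0.3, 0.4, -2.0]
finger_gap: 35.9
```

>>> jog_arm --moves '[[[0, 0.5, -4, 0, 0, 0], [0, 0, -4, 0, 0, 0], [0, 0, -4, 0, 0, 0], [0, 0, -2, 0, 0, 0]]]'

```text
clock: 5.2
eef_pos: [500.5, -80.1, 102.6]
eef_rot: [1.22, 1.568, -0.101]
wrist_force: [-16.9, 3.1, 42.1]
finger_gap: 36.0
```

>>> jog_arm --moves '[[[0, 0, 0, 0, 0, 0], [-1, 0, 0, 0, 0, 0]]]'

```text
clock: 5.4
eef_pos: [500.0, -80.1, 103.5]
eef_rot: [1.166, 1.567, -0.156]
wrist_force: [0.1, 0.3, -1.4]
finger_gap: 35.7
```

>>> jog_arm --moves '[[[0, 0, -2, 0, 0, 0]]]'

```text
clock: 5.5
eef_pos: [500.2, -80.0, 102.5]
eef_rot: [1.18, 1.566, -0.141]
wrist_force: [-15.8, 3.1, 36.1]
finger_gap: 35.9
```

>>> jog_arm --moves '[[[0, 0, 0, 0, 0, 0], [0, 0, 0, 0, 0, 0], [0, 0, 0, 0, 0, 0], [0, 0, 0, 0, 0, 0]]]' --gripper 0.4

```text
clock: 5.9
eef_pos: [500.3, -80.0, 102.3]
eef_rot: [1.168, 1.565, -0.153]
wrist_force: [-0.8, 0.2, -0.9]
finger_gap: 63.7
```

>>> jog_arm --moves '[[[0, 0, 20, 0, 0, 0], [0, 0, 25, 0, 0, 0], [0, 0, 30, 0, 0, 0], [0, 0, 28, 0, 0, 0]]]'

```text
clock: 6.3
eef_pos: [497.9, -79.6, 204.0]
eef_rot: [-2.179, 1.567, 2.782]
wrist_force: [-0.4, -0.1, -0.5]
finger_gap: 65.8
```

>>> jog_arm --moves '[[[25, 6, 5, 0, 0.3, 0], [35, 9, 0, 0, 0, 0], [30, 8, 0, 0, 0, 0], [15, 4, 0, 0, 0, 0], [0, 0, 0, 0, 0, 0]]]' --gripper 1

```text
clock: 6.8
eef_pos: [607.5, -51.9, 213.5]
eef_rot: [-1.57, 1.569, -2.892]
wrist_force: [0.1, 0.5, 0.3]
finger_gap: 94.0
```

```bash
python3 - <<'E'
from h import *
a,_=cam('side');b,_=cam('top')
a=cv2.resize(a[120:220,170:270],(400,400),interpolation=cv2.INTER_CUBIC)
b=cv2.resize(b[140:240,150:250],(400,400),interpolation=cv2.INTER_CUBIC)
cv2.imwrite('pics/crop4.png',np.hstack([a,b])); s=manip.read_state(); print(s['eef_pos'],s['eef_rot'],s['finger_gap'])
E
```

```text
[606.1427054  -52.38796098 213.68646632] [-1.58263619  1.56883272 -2.90553371] 93.73784162723868
```

View pics/crop4.png

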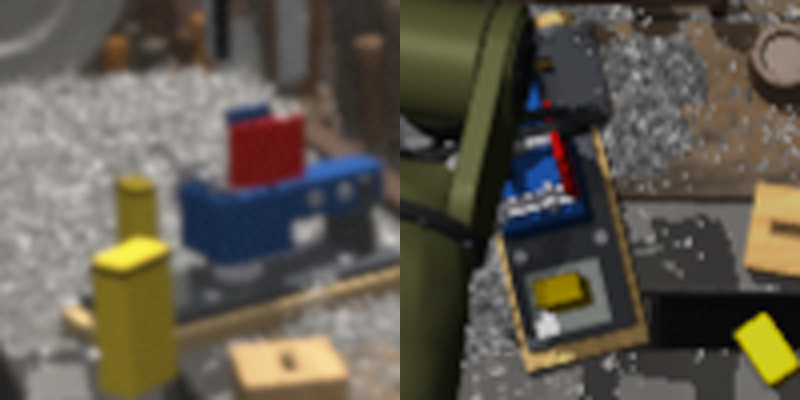

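The gauge stands upright in the boss slot: right crop (562,290), left crop (135,205). The coupler is untouched, with the red grip at left crop (267,150). Now I descend to the grips.

>>> jog_arm --moves '[[[3.5, 2.4, -10, 0, 0, 0], [0, 0, -12, 0, 0, 0], [0, 0, 0, 0, 0, 0]]]'

```text
clock: 7.2
eef_pos: [608.0, -50.5, 189.9]
eef_rot: [-1.637, 1.568, -2.961]
wrist_force: [0.1, -0.1, -0.5]
finger_gap: 93.8
```

>>> jog_arm --moves '[[[1, 0.3, -18, 0, 0, 0.2], [0, 0, -18, 0, 0, 0], [0, 0, -13, 0, 0, 0], [0, 0, 0, 0, 0, 0]]]'

```text
clock: 7.6
eef_pos: [607.9, -50.8, 139.1]
eef_rot: [-1.6, 1.568, -2.921]
wrist_force: [0.1, -0.5, -0.8]
finger_gap: 93.9
```

>>> jog_arm --moves '[[[0, 0, 0, 0, 0, 0], [0, 0, -0.5, 0, 0, 0], [0, 0, -0.5, 0, 0, 0], [0, 0, -0.5, 0, 0, 0], [0, 0, -0.5, 0, 0, 0]]]' --gripper -1 --squeeze 50

```text
clock: 8.1
eef_pos: [608.9, -51.6, 140.2]
eef_rot: [0.537, 1.568, -0.784]
wrist_force: [-0.3, -4.1, 1.6]
finger_gap: 57.4
```

>>> jog_arm --moves '[[[0, 0, 0, 0, 0, 0], [0, 0, -0.5, 0, 0, 0], [0, 0, -0.5, 0, 0, 0], [0, 0, -0.5, 0, 0, 0], [0, 0, -0.5, 0, 0, 0]]]'

```text
clock: 8.6
eef_pos: [609.1, -50.9, 140.5]
eef_rot: [0.997, 1.567, -0.324]
wrist_force: [-2.4, -1.1, 4.1]
finger_gap: 39.0
```

>>> jog_arm --moves '[[[0, 0, 0, 0, 0, 0], [0, 0, 3, 0, 0, 0], [0, 0, 5, 0, 0, 0], [0, 0, 5, 0, 0, 0]]]'

```text
clock: 9.0
eef_pos: [607.8, -50.1, 151.8]
eef_rot: [-2.087, 1.569, 2.875]
wrist_force: [-0.3, -0.0, -5.3]
finger_gap: 39.1
```

>>> jog_arm --moves '[[[0.8, -0.2, 10, 0, 0, 0], [0, 0, 12, 0, 0, 0], [0, 0, 12, 0, 0, 0], [0, 0, 12, 0, 0, 0]]]'

```text
clock: 9.4
eef_pos: [608.2, -50.1, 200.9]
eef_rot: [-2.108, 1.567, 2.855]
wrist_force: [-0.2, -0.3, -4.8]
finger_gap: 38.9
```

>>> jog_arm --moves '[[[0.5, 0, 15, 0, 0, 0], [0, 0, 15, 0, 0, 0], [0, 0, 12, 0, 0, 0], [0, 0, 8, 0, 0, 0], [0, 0, 0, 0, 0, 0]]]'

```text
clock: 9.9
eef_pos: [609.2, -50.1, 258.8]
eef_rot: [1.436, 1.569, 0.115]
wrist_force: [-0.1, -0.2, -5.6]
finger_gap: 39.1
```

```bash
python3 - <<'E'
from h import *
im,d=cam('side'); cv2.imwrite('pics/side5.png',cv2.resize(im[60:260,120:340],(660,600),interpolation=cv2.INTER_CUBIC))
im,X=cloud('side'); h=cv2.cvtColor(im,cv2.COLOR_BGR2HSV)
for nm,m in(('yel',cv2.inRange(h,(22,150,50),(35,255,255))),('blue',cv2.inRange(h,(105,130,50),(122,255,255)))):
    k,l,st,ce=cv2.connectedComponentsWithStats(m)
    for i in range(1,k):
        if st[i,4]>60: print(nm,st[i],np.nanpercentile(X[l==i],[3,50,97],axis=0).round(1).tolist())
s=manip.read_state(); print(s['eef_pos'],s['finger_gap'],s['wrist_force'],s['clock'])
E
```

```text
yel [193 165  21  54 769] [[430.8, -267.0, 42.9], [455.3, -254.1, 94.6], [502.3, -83.6, 131.7]]
yel [264 283  15  34 410] [[453.5, -677.3, 22.3], [463.5, -670.0, 50.9], [499.7, -600.8, 71.5]]
blue [214 124  52  24 695] [[550.5, -97.0, 181.0], [601.4, -78.7, 208.5], [713.8, -32.0, 225.4]]
[609.04815992 -50.12187269 258.00039575] 38.47583365223965 [-0.39175738  0.83859727 -5.73546404] 9.95
```

View pics/side5.png

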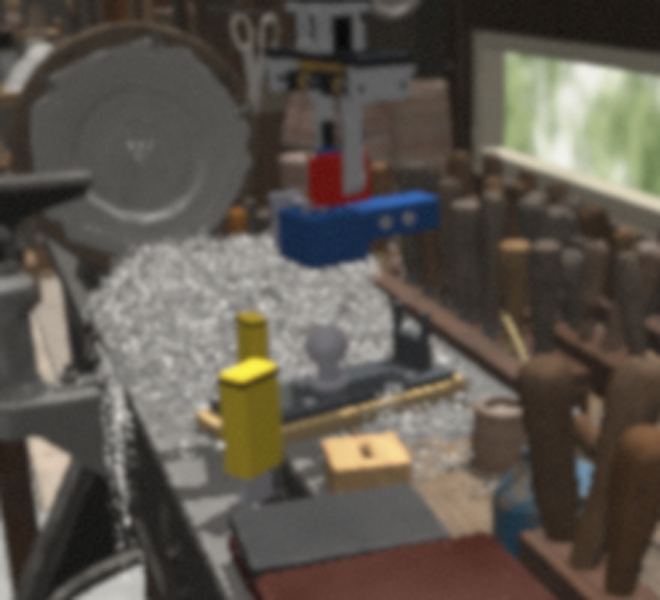

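The coupler hangs level at (360,225), clear of the ball at (327,345). The gauge stands in the mount slot at (252,335), behind the tall one. Last I check the gauge's seated height and the coupler's level by projection, then hand in.

```bash
python3 - <<'E'
from h import *
K,D,R,t=P('side'); y=np.radians(14.5); ex=np.array([np.cos(y),np.sin(y),0]); ey=np.array([-ex[1],ex[0],0])
im,X=cloud('side'); h=cv2.cvtColor(im,cv2.COLOR_BGR2HSV); m=cv2.inRange(h,(22,130,50),(35,255,255))
u=np.nonzero(m[160:178].any(0))[0]; print('gauge top row',np.nonzero(m[:178].any(1))[0][0],'rows 170 cols',np.nonzero(m[170,190:220])[0]+190)
for z in(124,128,132):
    c=np.array([497.8,-79,z]); p=np.array([c+a*ex*11+b*ey*18 for a in(-1,1) for b in(-1,1)])
    q=cv2.projectPoints(p,cv2.Rodrigues(R)[0],t,K,D)[0][:,0]; print(z,'u',q[:,0].min().round(1),q[:,0].max().round(1),'v',q[:,1].min().round(1))
b=cv2.inRange(h,(105,130,50),(122,255,255))>0; b[:,:205]=0;b[:,275:]=0;b[:115]=0;b[155:]=0
w=X[b]; w=w[np.isfinite(w).all(1)]; g=(w[:,:2]-[584.8,-57])@ex[:2]
e=[(a,round(float(np.percentile(w[abs(g-a)<8,2],97)),1)) for a in(-20,30,70,110)]; print('upper edge z along x',e)
manip.sign_off()
E
```

```text
gauge top row 164 rows 170 cols [200 201 202 203 204 205 206 207]
124 u 196.6 208.8 v 164.1
128 u 196.5 208.7 v 162.8
132 u 196.4 208.6 v 161.6
upper edge z along x [(-20, 226.2), (30, 225.7), (70, 224.2), (110, 223.9)]
the job is handed in; nothing more can be done
```

I did both parts of the task in the order asked and handed the job in at about 10 s on the robot clock, well inside 48 s. No verdict is reported.

- **Gauge:** I took the middle-sized gauge from the wooden block and pushed it into the mount slot until the shoulder met the boss (TCP 102.6 mm, expected 103). The push was about 42 N at the wrist, and then I let go. It stood upright in both views.
- **Coupler:** I squeezed the latch until the finger gap read 39 mm, against 40 mm nominal when fully squeezed. I then lifted the coupler straight up by about 118 mm. The wrist force on the lift was only about 5 N, its own weight, so the catch was free.

**Last checks:**
- **Coupler height:** the rim is at about 172 mm by the lift distance, against the gauge top at 128 mm.
- **Coupler level:** the upper edge is level to about 2 mm over 130 mm.
- **Grip:** the coupler is still held with a 50 N squeeze, over the ball.
- **Gauge height:** the picture check was loose. The gauge's top edge appeared about 1 px lower than expected, which is about 4 mm. I put that down to image blur, so the firm evidence for full seating is the push force and height.
- **Other things on the bench:** nothing looked disturbed in the last side picture. I did not take a last top-down picture or measure the bystanders' positions.

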